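# Sweep the rubber stoppers off the board into the tray

## Robot

A 6-joint arm with a two-finger parallel gripper is mounted at the origin on the work surface. World frame = base frame: x ahead of the robot, y to its left, z up, the work surface at z = 0. Lengths are in m, angles in rad, forces in N, time in s.
With the tool pointing down it reaches from about 0.225 to 0.875 m from the base axis. Payload 3.4 kg.
Tool frame: the origin (TCP) lies between the finger pads; the fingertips stand 11 mm ahead of it and the grasp point (between the pads) lies 8 mm behind it (tips_ahead is the distance from the TCP to the fingertips, in m); z points along the fingers, x is the direction in which the jaws open and shut, and the axes are right-handed (so a half turn about z gives the same grasp; the last joint's range is limited). The gripper opens to 85 mm and grips with 20 to 120 N. Pads are 22 mm wide; open, the fingers measure 114 mm over their backs; the gripper's body (76 mm by 85 mm) begins 54 mm behind the grasp point. The pads swing forward as they close: fully open they stand 13 mm farther back than shut.
Start: joints at [-1.261, 0.276, 1.505, -0, 1.361, -0.121], TCP at [0.24, -0.522, 0.242] pointing down, gripper open.
Joint ranges: [-2.89, 2.89], [-0.75, 2.08], [0.22, 2.7], [-1.18, 4.32], [0.11, 2.71], [-2.7, 2.7]. Speed limits (rad/s): [2.57, 2.57, 3.14, 3.14, 3.14, 3.14].

## Interface

Orientations are given as a unit quaternion [w, x, y, z].
In Python, from rig import get_state, get_image, sign_off, masks_of, tips_ahead gives the robot as it stands.
- The arm moves only by the tool play_rows, never from a script. Its argument "series" is a list of rows, each an object of numbers: "fingers": the closure, from -1 (fully open) to 1 (shut); "dx", "dy", "dz": the shift along the world's x, y, z in mm; "turn": the turn about the world's z in rad. A call has 1 to 20 rows; each row shifts and turns the pose as measured when the row begins; what a row does not reach is not made up. A row lasts 1/12 s, in which the tool goes at most 41.7 mm and 7.16 degrees, less where a joint would pass 70% of its speed; a pose out of reach is approached as far as the arm can. A call with a gripper value outside its range is refused whole. The fingers move at their own pace and stop on an object; "squeeze" is the grip in N (left out, the last holds). Time passes only in rows, so rows that do not move let the fingers close. It gives the time, the measured TCP pose, the force and the opening at its end, in the units of the state.
- get_state(): the state, without advancing time (a new reading comes with each control period).
- get_image(name): name is "scene" or "top"; returns a dict with "pixels" (480x640x3 uint8, red, green, blue), "vfov" (degrees; the focal length in pixels is half the picture's height over the tangent of half this angle, whatever the lens; pixels are square), "cx", "cy" (the principal point, pixels), "rvec" (rotation vector, rad) and "tvec" (3), from world to camera coordinates, as OpenCV has them. Camera axes: x right, y down, z forward; pixel columns grow to the right and rows downward; lengths in m; the calibration is good to about 2 mm. A picture is of the moment at which its call begins. There is no depth.
- sign_off(): hands the job in, once; it reports no verdict.
Trained networks look in a picture, given as the dict that the camera call returned (one of the last four; its "shot" number tells which), for a name from the list of things; names that differ only in an ending like _2 or _b are one class to them, and where a whole thing is asked for, a point or a joint stands for the part that bears it (a point fixed in the world has none). Each returns a list of dicts, best first, with "p" (0 to 1); they miss things now and then, are a little off and sometimes report something else, mostly with a low value. They report only what shows in the picture. A call takes as long as a camera call.
- masks_of(picture, label): "region" (480x640 bool, what is visible of it) and "xy" ([column, row] in pixels, amid what is visible of it).
The state is a dict: "clock": time; "qpos": joint angles; "qd": joint speeds; "effort": joint torques, N m; "position": TCP position; "ee_rot": TCP orientation; "contact_force": force on the tool from outside, world axes, zero at the start; "moment": the same for the moment, N m; "width": finger opening in m.
Only numpy, scipy, OpenCV 4.12 (cv2) and the standard library are available. Lean on these libraries where they do the work, as an engineer would, in place of code of your own. Each camera call takes 0.05 s, during which the arm holds its last target. There are 200 camera calls.

## Task

Sweep the three rubber stoppers across the raised board with your fingertips and push them off its edge into the grey catch tray beside it. Only push them: do not pick up, lift or carry any of them. Leave the jar and the brass weight on the board, and everything else on the bench, standing where they are.

Things in the scene. Friction and masses are not known exactly. Their poses are not given: they have to be found in the camera images.
- board: Raised white laminate work board, fixed, 270 mm (its x) by 240 mm (its y), flat top 36 mm above the bench, no rim. Origin: centre of its underside, on the bench; z up. Stoppers, jar and weight stand one each, in any order, in five lanes 52 mm apart along its x, up to 45 mm off its middle in y; a straight sweep along y by closed fingers (under 45 mm across) meets only one.
- tray: Shallow open grey plastic catch tray, fixed, 250 mm (its x) by 120 mm (its y) outside, 24 mm high, so lower than the board; walls 4 mm, floor about 4 mm thick. It stands on the bench with its long side 5 mm from the board's +y or -y edge, its axes parallel to the board's; a flat closed wooden slide box (250 x 120 mm, 29 mm high, fixed) stands the same way along the opposite edge. Origin: centre of its underside.
- jar: Small amber glass jar with black cap, 28 mm diameter, 48 mm high, 50 g, standing on the board among the stoppers; to be left alone. Origin: centre of its underside.
- weight: Brass weight with a knob on top, 28 mm diameter, 44 mm high, 150 g, standing on the board among the stoppers; to be left alone. Origin: centre of its underside.
- beaker: Glass beaker, 68 mm diameter, 90 mm high, on the bench well to the robot's right of the board; to be left alone. Origin: centre of its underside.
- dish: Clear shallow dish, 90 mm diameter, 18 mm high, on the bench to the left, nearer the robot; to be left alone. Origin: centre of its underside.
- spray: Clear bottle with white cap, 68 mm diameter, 130 mm high, on the bench well to the robot's left of the board; to be left alone. Origin: centre of its underside.
- stopper0_center (a point): Centre (half-way up) of one of three alike red-brown rubber stoppers: tapered plugs 28 mm high, 30 mm diameter at the foot and 24 mm at the top, about 25 g, standing wide end down on the board.
- stopper1_center (a point): Centre (half-way up) of one of three alike red-brown rubber stoppers: tapered plugs 28 mm high, 30 mm diameter at the foot and 24 mm at the top, about 25 g, standing wide end down on the board.
- stopper2_center (a point): Centre (half-way up) of one of three alike red-brown rubber stoppers: tapered plugs 28 mm high, 30 mm diameter at the foot and 24 mm at the top, about 25 g, standing wide end down on the board.

How it is judged:
At the end, for the whole second after the job is handed in: All three stoppers lie within the tray's walls, centres below 50 mm (a stopper may still be rolling slowly in it), and the jar, weight, beaker, dish and bottle are upright and within 20 mm of where they stood (x of stopper0_center in the frame of tray between -0.125 and 0.125 m and y of stopper0_center in the frame of tray between -0.055 and 0.055 m and height (world z) of each of stopper0_center, stopper1_center, stopper2_center below 0.05 m and linear speed of each of stopper0, stopper1, stopper2 below 0.15 m/s and x of stopper1_center in the frame of tray between -0.125 and 0.125 m and y of stopper1_center in the frame of tray between -0.055 and 0.055 m and x of stopper2_center in the frame of tray between -0.125 and 0.125 m and y of stopper2_center in the frame of tray between -0.055 and 0.055 m and distance of each of jar, weight, beaker, dish, spray from where it was at the start of the episode below 0.02 m and angle between each of jar, weight, beaker, dish, spray's own z axis and vertical below 0.25 rad); the robot touches nothing.
It fails at once if a stopper is lifted off the board (height (world z) of any of stopper0_center, stopper1_center, stopper2_center above 0.066 m).
It fails at once if a stopper is carried out over the middle of the tray at board height instead of being pushed off the edge ((y of stopper0_center in the frame of tray between -0.03 and 0.03 m and x of stopper0_center in the frame of tray between -0.125 and 0.125 m and height (world z) of stopper0_center above 0.054 m) or (y of stopper1_center in the frame of tray between -0.03 and 0.03 m and x of stopper1_center in the frame of tray between -0.125 and 0.125 m and height (world z) of stopper1_center above 0.054 m) or (y of stopper2_center in the frame of tray between -0.03 and 0.03 m and x of stopper2_center in the frame of tray between -0.125 and 0.125 m and height (world z) of stopper2_center above 0.054 m)).
It fails at once if a bystander (jar, weight, beaker, dish or bottle) is shifted by more than 20 mm or tipped (distance of any of jar, weight, beaker, dish, spray from where it was at the start of the episode above 0.02 m or angle between any of jar, weight, beaker, dish, spray's own z axis and vertical above 0.25 rad).
It also fails if it takes over 58 s, if anything falls off the work surface, if the arm or the gripper's body presses on something with over 40 N, if the wrist force passes 120 N, or if a joint passes its speed limit or range.

## Working session

There is one attempt and no reset: what is moved stays moved. The work goes in short steps, Python scripts to look and compute and a tool call to move; the robot and the scene stay as the last step left them, time stands still between calls to the robot, and variables do not carry over. Pictures are saved under pics/ and viewed, about 8 in all and at most 12, crops included, and the job is handed in when it is done.

Besides the shell and the picture viewer there is one more tool, called after "Emit:" by a JSON object that holds its "method" and its "body". play_rows: Moves the arm, as the interface text tells. Its arguments: {"type":"object","properties":{"series":{"type":"array"},"squeeze":{"type":"number"}},"required":["series"]}

```bash
mkdir -p pics
cat > h.py <<'E'
import numpy as np, cv2
from rig import *
def ray(im,px,z):
    K=np.array([[0,0,im['cx']],[0,0,im['cy']],[0,0,1.]]);f=240/np.tan(np.radians(im['vfov'])/2);K[0,0]=K[1,1]=f
    R,_=cv2.Rodrigues(np.array(im['rvec'],float));t=np.array(im['tvec'],float).ravel()
    d=R.T@np.linalg.solve(K,[px[0],px[1],1]);c=-R.T@t
    return c+d*(z-c[2])/d[2]
def save(im,n): cv2.imwrite('pics/'+n+'.png',im['pixels'][:,:,::-1])
E
python3 - <<'E'
from h import *
s=get_state();print(s['clock'],s['position'],s['ee_rot'],s['width'],tips_ahead)
for n in('top','scene'):
    im=get_image(n);save(im,n+'1')
    print(n, im['vfov'])
    for l,z in(('stopper0_center',.05),('jar',.06),('weight',.058),('board',.036),('tray',.02),('beaker',.045),('dish',.01),('spray',.06)):
        for m in masks_of(im,l):
            if m['p']<.3: continue
            r=m['region'].astype(np.uint8)
            box=cv2.boxPoints(cv2.minAreaRect(cv2.findNonZero(r)))
            print(l,round(m['p'],2),np.round(m['xy']),ray(im,m['xy'],z).round(3)[:2], [ray(im,b,z).round(3)[:2].tolist() for b in box] if n=='top' and l in('board','tray') else '')
E
```

```text
0.0 [ 0.23995512 -0.52198885  0.24141674] [-5.93202418e-04  8.41900395e-01 -5.39632148e-01 -7.18957672e-04] 0.08516136009355722 0.011
top 45.748003172564104
stopper0_center 0.53 [327. 204.] [ 0.602 -0.068] 
stopper0_center 0.36 [321. 262.] [ 0.451 -0.049] 
jar 0.5 [311. 220.] [ 0.559 -0.026] 
weight 0.62 [320. 262.] [ 0.45  -0.047] 
board 0.85 [319. 223.] [ 0.553 -0.047] [[0.436, 0.091], [0.707, 0.06], [0.677, -0.181], [0.407, -0.146]]
tray 0.68 [390. 229.] [ 0.536 -0.233] [[0.416, -0.151], [0.667, -0.182], [0.652, -0.305], [0.402, -0.272]]
beaker 0.82 [504. 272.] [ 0.416 -0.524] 
dish 0.81 [128. 289.] [0.389 0.46 ] 
spray 0.72 [131. 219.] [0.569 0.437] 
scene 57.045967081453384
stopper0_center 0.42 [329. 270.] [ 0.615 -0.08 ] 
jar 0.77 [335. 245.] [ 0.56  -0.032] 
jar 0.4 [334. 270.] [ 0.627 -0.075] 
weight 0.65 [306. 225.] [ 0.459 -0.056] 
weight 0.37 [362. 270.] [ 0.66 -0.02] 
board 0.97 [327. 262.] [ 0.58  -0.066] 
tray 0.85 [262. 287.] [ 0.559 -0.227] 
beaker 0.81 [118. 284.] [ 0.407 -0.512] 
dish 0.54 [440. 171.] [0.394 0.45 ] 
spray 0.56 [482. 190.] [0.577 0.434]
```

Run:
```python
import cv2
a=cv2.imread('pics/top1.png')[150:310,240:440];b=cv2.imread('pics/scene1.png')[200:330,220:420]
cv2.imwrite('pics/t2.png',cv2.resize(a,(750,600),interpolation=3));cv2.imwrite('pics/s2.png',cv2.resize(b,(800,520),interpolation=3))
```

```text
(no output)
```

View pics/t2.png

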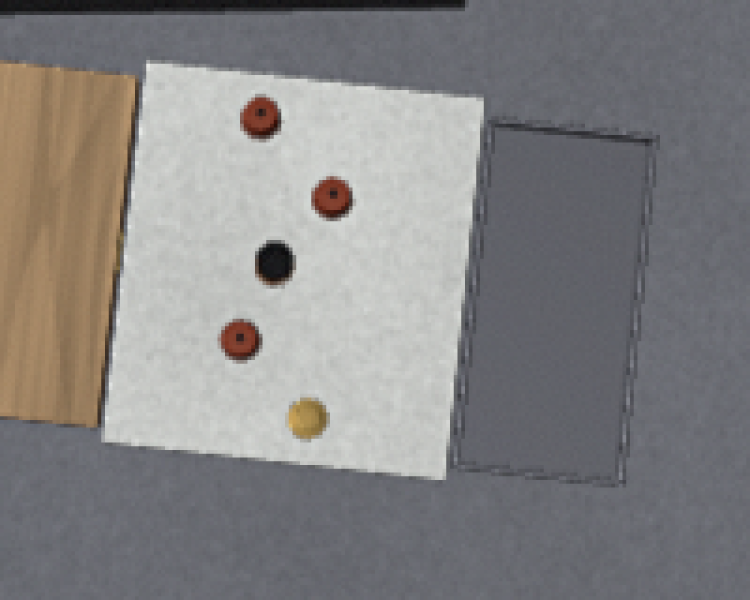

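View pics/s2.png

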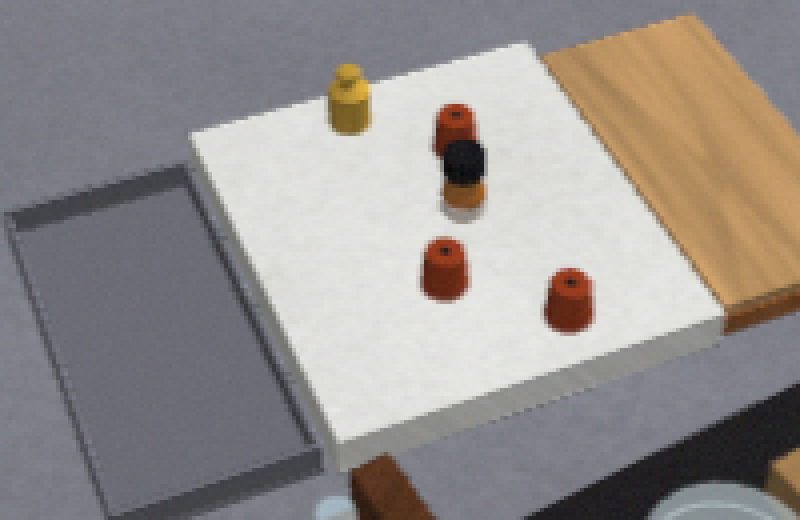

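Run:
```python
from h import *
from scipy.spatial.transform import Rotation as Ro
im=get_image('top');p=im['pixels'].astype(int)[150:310,240:440]
c=[ray(im,(240+u/3.75,150+v/3.75),.036)[:2] for u,v in((147,62),(484,97),(446,479),(102,441))]
o=np.mean(c,0); ex=(c[0]-c[3]+c[1]-c[2]);ex/=np.linalg.norm(ex);ey=np.array([-ex[1],ex[0]])
print('board',o.round(4),'ex',ex.round(4),'yaw',np.arctan2(ex[1],ex[0]),[((q-o)@ex,(q-o)@ey) for q in c])
red=((p[...,0]>90)&(p[...,1]<80)&(p[...,0]>1.8*p[...,1])).astype(np.uint8)
n,_,st,cen=cv2.connectedComponentsWithStats(red)
P=[('st',cen[i]+[240,150],.051) for i in range(1,n) if st[i,4]>20]+[('jar',(240+273/3.75,150+261/3.75),.08),('weight',(240+307/3.75,150+418/3.75),.07)]
for l,q,z in P:
    w=ray(im,q,z)[:2];print(l,w.round(4),'board fr',((w-o)@ex).round(4),((w-o)@ey).round(4), 'start(-60 behind)', (o+ex*((w-o)@ex)+ey*((w-o)@ey+.06)).round(4),'end at y=-.115', (o+ex*((w-o)@ex)-ey*.115).round(4))
q=get_state()['ee_rot'];print(Ro.from_quat([q[1],q[2],q[3],q[0]]).as_matrix().round(3))
```

```text
board [ 0.5572 -0.0454] ex [ 0.9922 -0.1243] yaw -0.12459122179510959 [(np.float64(0.1337795387283622), np.float64(0.1191381687525933)), (np.float64(0.13504409686340618), np.float64(-0.1191381687525933)), (np.float64(-0.1345140073280596), np.float64(-0.12000369366682624)), (np.float64(-0.13430962826370882), np.float64(0.12000369366682626))]
st [ 0.6645 -0.0211] board fr 0.1034 0.0374 start(-60 behind) [0.6719 0.0384] end at y=-.115 [ 0.6455 -0.1723]
st [ 0.6071 -0.0702] board fr 0.0526 -0.0184 start(-60 behind) [ 0.6145 -0.0107] end at y=-.115 [ 0.5951 -0.166 ]
st [ 0.5085 -0.0045] board fr -0.0534 0.0345 start(-60 behind) [0.516  0.0551] end at y=-.115 [ 0.4899 -0.1529]
jar [ 0.5576 -0.0298] board fr -0.0015 0.0155 start(-60 behind) [0.5651 0.0297] end at y=-.115 [ 0.5414 -0.1593]
weight [ 0.4513 -0.0513] board fr -0.1044 -0.019 start(-60 behind) [0.4587 0.0082] end at y=-.115 [ 0.4393 -0.1465]
[[ 0.418 -0.909  0.   ]
 [-0.909 -0.418 -0.   ]
 [ 0.    -0.    -1.   ]]
```

Emit:
{"method": "play_rows", "body": {"series": [{"fingers":1,"dx":22,"dy":28,"dz":0,"turn":0.051},{"fingers":1,"dx":22,"dy":28,"dz":0,"turn":0.051},{"fingers":1,"dx":22,"dy":28,"dz":0,"turn":0.051},{"fingers":1,"dx":22,"dy":28,"dz":0,"turn":0.051},{"fingers":1,"dx":22,"dy":28,"dz":0,"turn":0.051},{"fingers":1,"dx":22,"dy":28,"dz":0,"turn":0.051},{"fingers":1,"dx":22,"dy":28,"dz":0,"turn":0.051},{"fingers":1,"dx":22,"dy":28,"dz":0,"turn":0.051},{"fingers":1,"dx":22,"dy":28,"dz":0,"turn":0.051},{"fingers":1,"dx":22,"dy":28,"dz":0,"turn":0.051},{"fingers":1,"dx":22,"dy":28,"dz":0,"turn":0.051},{"fingers":1,"dx":22,"dy":28,"dz":0,"turn":0.051},{"fingers":1,"dx":22,"dy":28,"dz":0,"turn":0.051},{"fingers":1,"dx":22,"dy":28,"dz":0,"turn":0.051},{"fingers":1,"dx":22,"dy":28,"dz":0,"turn":0.051},{"fingers":1,"dx":22,"dy":28,"dz":0,"turn":0.051},{"fingers":1,"dx":22,"dy":28,"dz":0,"turn":0.051},{"fingers":1,"dx":22,"dy":28,"dz":0,"turn":0.051},{"fingers":1,"dx":22,"dy":28,"dz":0,"turn":0.051},{"fingers":1,"dx":0,"dy":0,"dz":0,"turn":0}]}}

```text
clock: 2.62
position: [0.6726, 0.0355, 0.243]
ee_rot: [0.001, 0.998, -0.065, 0.006]
contact_force: [0.5, -0.1, -0.1]
width: 0.0001
```

Emit:
{"method": "play_rows", "body": {"series": [{"fingers":1,"dx":0,"dy":4,"dz":-32,"turn":0},{"fingers":1,"dx":0,"dy":0,"dz":-32,"turn":0},{"fingers":1,"dx":0,"dy":0,"dz":-32,"turn":0},{"fingers":1,"dx":0,"dy":0,"dz":-32,"turn":0},{"fingers":1,"dx":0,"dy":0,"dz":-26,"turn":0},{"fingers":1,"dx":0,"dy":0,"dz":-16,"turn":0},{"fingers":1,"dx":0,"dy":0,"dz":-10,"turn":0},{"fingers":1,"dx":0,"dy":0,"dz":0,"turn":0}]}}

```text
clock: 3.28
position: [0.6738, 0.0422, 0.0576]
ee_rot: [0.001, 0.998, -0.062, 0.01]
contact_force: [-1.0, -0.3, 0.3]
width: -0.0002
```

Run:
```python
from h import *
s=get_state();print(s['position'],s['ee_rot'],s['contact_force'])
im=get_image('scene');cv2.imwrite('pics/s3.png',cv2.resize(im['pixels'][170:330,220:420,::-1],(750,600),interpolation=3))
```

```text
[0.67378422 0.04218042 0.0575922 ] [ 0.00106914  0.99800966 -0.06227063  0.00989687] [-0.98363865 -0.26501838  0.32970113]
```

View pics/s3.png

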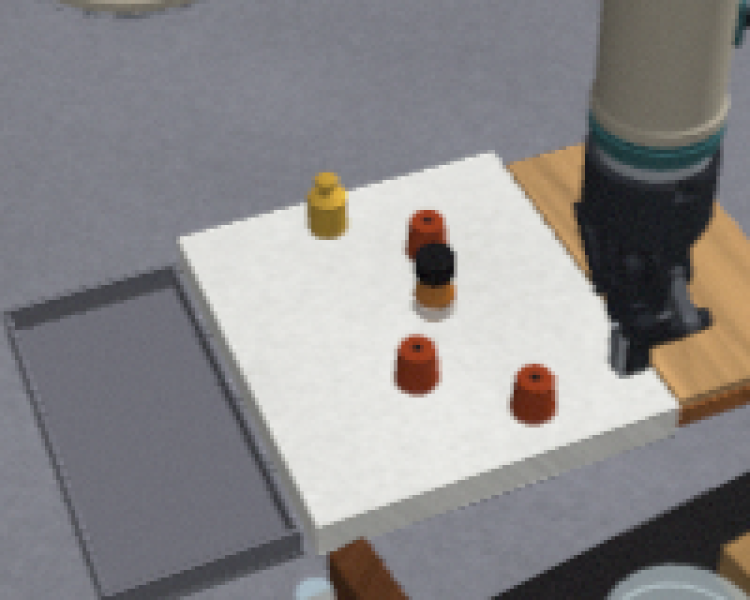

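Emit:
{"method": "play_rows", "body": {"series": [{"fingers":1,"dx":-1,"dy":-8,"dz":0,"turn":0},{"fingers":1,"dx":-1.5,"dy":-12,"dz":0,"turn":0},{"fingers":1,"dx":-1.5,"dy":-12,"dz":0,"turn":0},{"fingers":1,"dx":-1.5,"dy":-12,"dz":0,"turn":0},{"fingers":1,"dx":-1.5,"dy":-12,"dz":0,"turn":0},{"fingers":1,"dx":-1.5,"dy":-12,"dz":0,"turn":0},{"fingers":1,"dx":-1.5,"dy":-12,"dz":0,"turn":0},{"fingers":1,"dx":-1.5,"dy":-12,"dz":0,"turn":0},{"fingers":1,"dx":-1.5,"dy":-12,"dz":0,"turn":0},{"fingers":1,"dx":-1.5,"dy":-12,"dz":0,"turn":0},{"fingers":1,"dx":-1.5,"dy":-12,"dz":0,"turn":0},{"fingers":1,"dx":-1.5,"dy":-12,"dz":0,"turn":0}]}}

```text
clock: 4.33
position: [0.6601, -0.114, 0.0678]
ee_rot: [0.002, 0.998, -0.063, 0.019]
contact_force: [1.1, 0.3, 0.9]
width: -0.0
```

Run:
```python
from h import *
s=get_state();print(s['position'],s['ee_rot'],s['contact_force'])
d=s['position'][:2]-np.array([.5572,-.0454]);print('board frame',d@[.9922,-.1243],d@[.1243,.9922])
im=get_image('scene');cv2.imwrite('pics/s4.png',cv2.resize(im['pixels'][170:330,220:420,::-1],(750,600),interpolation=3))
```

```text
[ 0.66007276 -0.11399461  0.06781976] [ 0.00183997  0.99785344 -0.06269496  0.01882718] [1.11658436 0.27863316 0.85414651]
board frame 0.11059666032576988 -0.05527248940269876
```

View pics/s4.png

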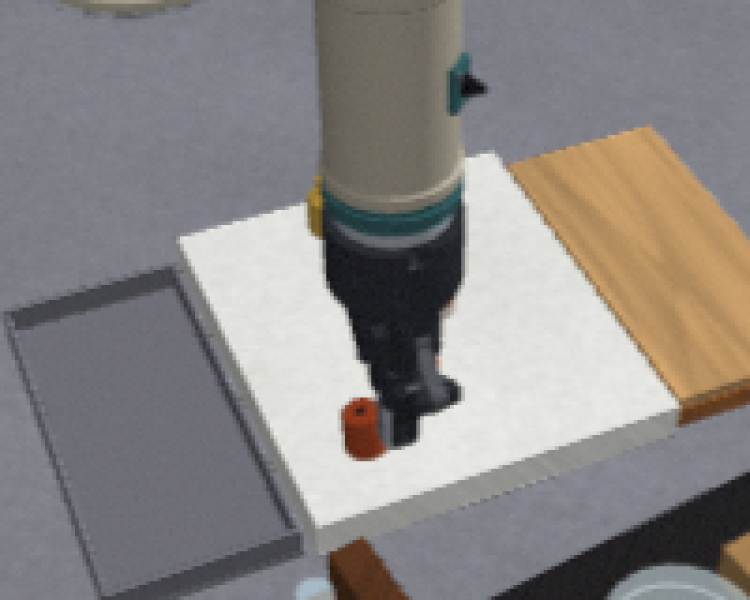

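Emit:
{"method": "play_rows", "body": {"series": [{"fingers":1,"dx":0,"dy":8,"dz":0,"turn":0},{"fingers":1,"dx":-5,"dy":0,"dz":-6,"turn":0},{"fingers":1,"dx":-2,"dy":0,"dz":-6,"turn":0},{"fingers":1,"dx":0,"dy":0,"dz":0,"turn":0},{"fingers":1,"dx":-1.5,"dy":-8,"dz":-0.8,"turn":0},{"fingers":1,"dx":-1.5,"dy":-10,"dz":-0.8,"turn":0},{"fingers":1,"dx":-1.5,"dy":-10,"dz":-0.8,"turn":0},{"fingers":1,"dx":-1.5,"dy":-10,"dz":-0.8,"turn":0},{"fingers":1,"dx":-1.5,"dy":-8,"dz":-0.6,"turn":0},{"fingers":1,"dx":-1.3,"dy":-8,"dz":-0.6,"turn":0}]}}

```text
clock: 5.22
position: [0.642, -0.1641, 0.0488]
ee_rot: [0.002, 0.998, -0.062, 0.018]
contact_force: [0.1, 0.6, 0.6]
width: 0.0001
```

```bash
cat >> h.py <<'E'
def look(n):
    s=get_state();print(s['position'],s['ee_rot'],s['contact_force'])
    d=s['position'][:2]-np.array([.5572,-.0454]);print('board frame',d@[.9922,-.1243],d@[.1243,.9922])
    for c in('scene','top'):
        im=get_image(c);p=im['pixels'].astype(int)
        red=((p[...,0]>90)&(p[...,1]<80)&(p[...,0]>1.8*p[...,1])).astype(np.uint8)
        red[:150]=0;red[330:]=0;red[:,:220]=0;red[:,440:]=0
        k,_,st,cen=cv2.connectedComponentsWithStats(red)
        for i in range(1,k):
            if st[i,4]>15:
                for z in(.05,.018):
                    w=ray(im,cen[i],z)[:2]-np.array([.5572,-.0454]);print(c,st[i,4],'z',z,'bf',(w@[.9922,-.1243]).round(3),(w@[.1243,.9922]).round(3))
        if c=='scene': cv2.imwrite('pics/'+n+'.png',cv2.resize(im['pixels'][170:330,220:420,::-1],(750,600),interpolation=3))
E
python3 -c "from h import *;look('s5')"
```

```text
[ 0.64203928 -0.1640671   0.04878102] [ 0.0020512   0.99794029 -0.06158123  0.01785282] [0.14015753 0.57265464 0.55839164]
board frame 0.09892785840360258 -0.10719597727181308
scene 61 z 0.05 bf -0.059 0.037
scene 61 z 0.018 bf -0.092 0.051
scene 122 z 0.05 bf 0.055 -0.02
scene 122 z 0.018 bf 0.028 -0.008
scene 81 z 0.05 bf 0.074 -0.122
scene 81 z 0.018 bf 0.047 -0.114
top 56 z 0.05 bf 0.053 -0.018
top 56 z 0.018 bf 0.058 -0.019
top 59 z 0.05 bf -0.053 0.035
top 59 z 0.018 bf -0.051 0.035
```

View pics/s5.png

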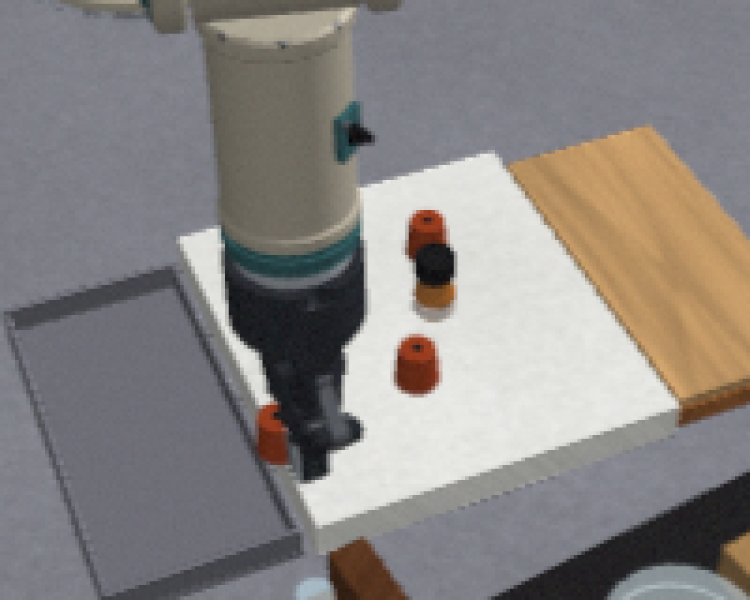

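Emit:
{"method": "play_rows", "body": {"series": [{"fingers":1,"dx":2,"dy":15,"dz":5,"turn":0},{"fingers":1,"dx":1,"dy":10,"dz":0,"turn":0},{"fingers":1,"dx":0,"dy":0,"dz":0,"turn":0}]}}

```text
clock: 5.57
position: [0.6449, -0.1387, 0.0541]
ee_rot: [0.002, 0.998, -0.064, 0.018]
contact_force: [-0.5, -0.5, -0.4]
width: 0.0002
```

```bash
python3 -c "from h import *;look('s6')"
```

```text
[ 0.64489316 -0.13866955  0.05413756] [ 0.00161843  0.99777955 -0.06418165  0.01772201] [-0.50269875 -0.48787024 -0.43851708]
board frame 0.09860255664560273 -0.08164178522020796
scene 63 z 0.05 bf -0.059 0.037
scene 63 z 0.018 bf -0.092 0.051
scene 121 z 0.05 bf 0.055 -0.02
scene 121 z 0.018 bf 0.028 -0.008
scene 95 z 0.05 bf 0.093 -0.181
scene 95 z 0.018 bf 0.067 -0.176
top 74 z 0.05 bf 0.055 -0.184
top 74 z 0.018 bf 0.06 -0.188
top 58 z 0.05 bf -0.053 0.034
top 58 z 0.018 bf -0.051 0.035
```

View pics/s6.png

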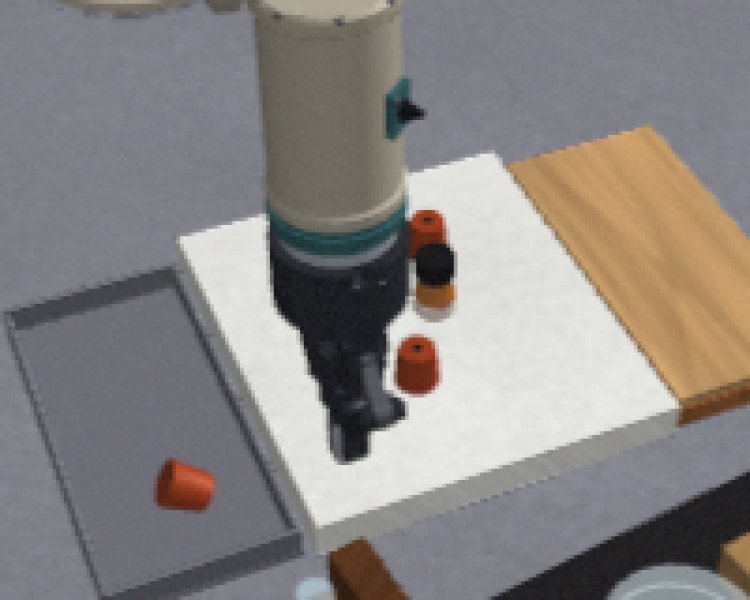

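Emit:
{"method": "play_rows", "body": {"series": [{"fingers":1,"dx":2.6,"dy":21,"dz":2,"turn":0},{"fingers":1,"dx":2.6,"dy":21,"dz":2,"turn":0},{"fingers":1,"dx":2.6,"dy":21,"dz":2,"turn":0},{"fingers":1,"dx":2.6,"dy":21,"dz":2,"turn":0},{"fingers":1,"dx":2.6,"dy":21,"dz":1,"turn":0},{"fingers":1,"dx":2.6,"dy":21,"dz":1,"turn":0},{"fingers":1,"dx":-11,"dy":1.4,"dz":0,"turn":0},{"fingers":1,"dx":-12,"dy":1.4,"dz":0,"turn":0},{"fingers":1,"dx":-12,"dy":1.4,"dz":0,"turn":0},{"fingers":1,"dx":-11,"dy":1.4,"dz":0,"turn":0},{"fingers":1,"dx":0,"dy":0,"dz":0,"turn":0}]}}

```text
clock: 6.58
position: [0.6149, 0.0028, 0.0653]
ee_rot: [0.003, 0.998, -0.059, 0.02]
contact_force: [-0.5, 0.4, -0.4]
width: 0.0
```

Emit:
{"method": "play_rows", "body": {"series": [{"fingers":1,"dx":1,"dy":0,"dz":-6,"turn":0},{"fingers":1,"dx":0,"dy":0,"dz":-5,"turn":0},{"fingers":1,"dx":0,"dy":0,"dz":0,"turn":0},{"fingers":1,"dx":-1,"dy":-8,"dz":-0.5,"turn":0},{"fingers":1,"dx":-1.8,"dy":-12,"dz":-0.7,"turn":0},{"fingers":1,"dx":-1.8,"dy":-12,"dz":-0.7,"turn":0},{"fingers":1,"dx":-1.8,"dy":-12,"dz":-0.7,"turn":0},{"fingers":1,"dx":-1.8,"dy":-12,"dz":-0.7,"turn":0},{"fingers":1,"dx":-1.8,"dy":-12,"dz":-0.7,"turn":0}]}}

```text
clock: 7.33
position: [0.609, -0.0709, 0.0488]
ee_rot: [0.004, 0.998, -0.057, 0.022]
contact_force: [0.9, -0.8, 0.8]
width: -0.0004
```

```bash
python3 -c "from h import *;look('s7')"
```

```text
[ 0.60898515 -0.07089239  0.04880452] [ 0.00383475  0.99810008 -0.05740404  0.02205208] [ 0.88812241 -0.83820565  0.81069955]
board frame 0.05454992733425831 -0.018856656517678982
scene 130 z 0.05 bf 0.055 -0.045
scene 130 z 0.018 bf 0.027 -0.034
scene 134 z 0.05 bf 0.088 -0.191
scene 134 z 0.018 bf 0.062 -0.186
top 86 z 0.05 bf 0.055 -0.182
top 86 z 0.018 bf 0.06 -0.186
```

Emit:
{"method": "play_rows", "body": {"series": [{"fingers":1,"dx":0,"dy":0,"dz":4,"turn":0},{"fingers":1,"dx":0,"dy":0,"dz":2,"turn":0},{"fingers":1,"dx":-1.8,"dy":-10,"dz":-0.4,"turn":0},{"fingers":1,"dx":-1.8,"dy":-12,"dz":-0.4,"turn":0},{"fingers":1,"dx":-1.8,"dy":-12,"dz":-0.4,"turn":0},{"fingers":1,"dx":-1.8,"dy":-12,"dz":-0.4,"turn":0}]}}

```text
clock: 7.93
position: [0.6015, -0.1191, 0.0546]
ee_rot: [0.003, 0.998, -0.057, 0.023]
contact_force: [-0.5, 1.0, 0.4]
width: 0.0001
```

```bash
python3 -c "from h import *;look('s8')"
```

```text
[ 0.60148396 -0.11906927  0.05455866] [ 0.00343971  0.99810166 -0.05717845  0.02262439] [-0.5306734   0.98460588  0.35107926]
board frame 0.0530956345043392 -0.06759015253319735
scene 61 z 0.05 bf -0.059 0.037
scene 61 z 0.018 bf -0.092 0.051
scene 138 z 0.05 bf 0.055 -0.093
scene 138 z 0.018 bf 0.027 -0.084
scene 134 z 0.05 bf 0.088 -0.191
scene 134 z 0.018 bf 0.062 -0.186
top 76 z 0.05 bf 0.054 -0.183
top 76 z 0.018 bf 0.059 -0.187
top 58 z 0.05 bf -0.053 0.034
top 58 z 0.018 bf -0.051 0.035
```

Well aligned; push it over the edge and back off.

Emit:
{"method": "play_rows", "body": {"series": [{"fingers":1,"dx":-1.6,"dy":-10,"dz":-0.3,"turn":0},{"fingers":1,"dx":-1.6,"dy":-10,"dz":-0.3,"turn":0},{"fingers":1,"dx":-1.2,"dy":-8,"dz":-0.3,"turn":0},{"fingers":1,"dx":-1.2,"dy":-8,"dz":-0.3,"turn":0},{"fingers":1,"dx":0,"dy":0,"dz":0,"turn":0},{"fingers":1,"dx":2,"dy":15,"dz":0,"turn":0},{"fingers":1,"dx":1,"dy":10,"dz":0,"turn":0}]}}

```text
clock: 8.62
position: [0.5978, -0.1373, 0.0525]
ee_rot: [0.004, 0.998, -0.061, 0.022]
contact_force: [-0.7, 0.7, -0.1]
width: -0.0001
```

```bash
python3 -c "from h import *;look('s9')"
```

```text
[ 0.59778053 -0.13734238  0.0525016 ] [ 0.00379094  0.9978615  -0.06131415  0.02233018] [-0.74906339  0.71577588 -0.06421676]
board frame 0.05169243730782858 -0.08618106571863737
scene 61 z 0.05 bf -0.059 0.037
scene 61 z 0.018 bf -0.092 0.051
scene 130 z 0.05 bf 0.079 -0.149
scene 130 z 0.018 bf 0.052 -0.143
scene 130 z 0.05 bf 0.088 -0.19
scene 130 z 0.018 bf 0.062 -0.186
top 60 z 0.05 bf -0.053 0.035
top 60 z 0.018 bf -0.051 0.035
```

View pics/s9.png

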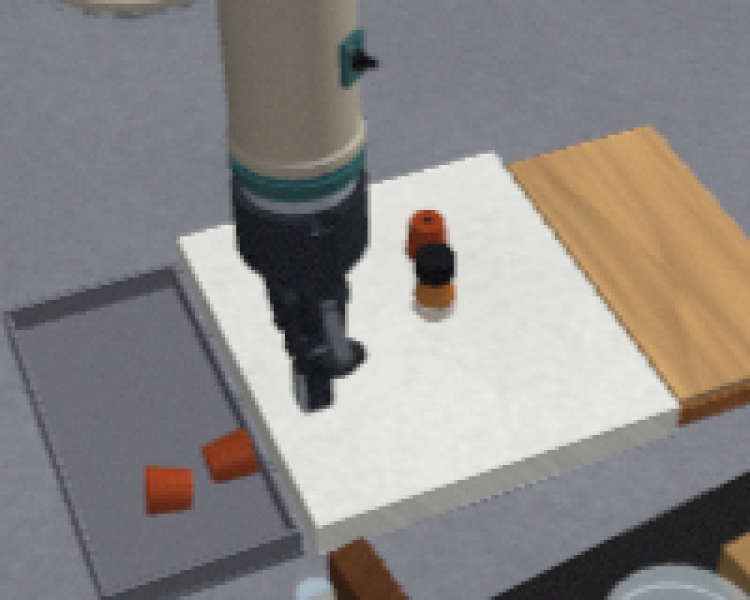

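Emit:
{"method": "play_rows", "body": {"series": [{"fingers":1,"dx":0,"dy":0,"dz":30,"turn":0},{"fingers":1,"dx":0,"dy":0,"dz":30,"turn":0},{"fingers":1,"dx":0,"dy":0,"dz":25,"turn":0},{"fingers":1,"dx":-10.2,"dy":24.5,"dz":0,"turn":0},{"fingers":1,"dx":-10.2,"dy":24.5,"dz":0,"turn":0},{"fingers":1,"dx":-10.2,"dy":24.5,"dz":0,"turn":0},{"fingers":1,"dx":-10.2,"dy":24.5,"dz":0,"turn":0},{"fingers":1,"dx":-10.2,"dy":24.5,"dz":0,"turn":0},{"fingers":1,"dx":-10.2,"dy":24.5,"dz":0,"turn":0},{"fingers":1,"dx":-10.2,"dy":24.5,"dz":0,"turn":0},{"fingers":1,"dx":-10.2,"dy":24.5,"dz":0,"turn":0},{"fingers":1,"dx":0,"dy":0,"dz":0,"turn":0}]}}

```text
clock: 9.72
position: [0.5118, 0.0747, 0.1422]
ee_rot: [0.004, 0.998, -0.054, 0.024]
contact_force: [-0.2, -0.8, 0.5]
width: -0.0005
```

Emit:
{"method": "play_rows", "body": {"series": [{"fingers":1,"dx":5,"dy":-12,"dz":0,"turn":0},{"fingers":1,"dx":0,"dy":0,"dz":-28,"turn":-0.01},{"fingers":1,"dx":0,"dy":0,"dz":-28,"turn":0},{"fingers":1,"dx":0,"dy":0,"dz":-18,"turn":0},{"fingers":1,"dx":0,"dy":0,"dz":-8,"turn":0},{"fingers":1,"dx":0,"dy":0,"dz":0,"turn":0}]}}

```text
clock: 10.22
position: [0.5221, 0.0601, 0.0607]
ee_rot: [0.006, 0.998, -0.054, 0.03]
contact_force: [-0.2, -0.8, 0.3]
width: -0.0002
```

Emit:
{"method": "play_rows", "body": {"series": [{"fingers":1,"dx":-5.5,"dy":0,"dz":-4,"turn":0},{"fingers":1,"dx":0,"dy":0,"dz":0,"turn":0},{"fingers":1,"dx":-1,"dy":-8,"dz":-0.4,"turn":0},{"fingers":1,"dx":-1.7,"dy":-12,"dz":-0.4,"turn":0},{"fingers":1,"dx":-1.7,"dy":-12,"dz":-0.4,"turn":0},{"fingers":1,"dx":-1.7,"dy":-12,"dz":-0.4,"turn":0},{"fingers":1,"dx":-1.7,"dy":-12,"dz":-0.4,"turn":0}]}}

```text
clock: 10.8
position: [0.5131, -0.0004, 0.0594]
ee_rot: [0.007, 0.998, -0.052, 0.035]
contact_force: [0.5, 0.2, 0.1]
width: -0.0001
```

```bash
python3 -c "from h import *;look('s10')"
```

```text
[ 5.13069479e-01 -4.25218350e-04  5.94497671e-02] [ 0.00659956  0.99798805 -0.05212849  0.03548117] [0.53734082 0.17770541 0.08361867]
board frame -0.04937666789313443 0.039138554643709855
scene 100 z 0.05 bf -0.052 0.014
scene 100 z 0.018 bf -0.084 0.027
scene 134 z 0.05 bf 0.079 -0.149
scene 134 z 0.018 bf 0.052 -0.142
scene 132 z 0.05 bf 0.088 -0.191
scene 132 z 0.018 bf 0.062 -0.186
top 87 z 0.05 bf 0.055 -0.182
top 87 z 0.018 bf 0.06 -0.186
top 79 z 0.05 bf 0.046 -0.14
top 79 z 0.018 bf 0.051 -0.143
```

View pics/s10.png

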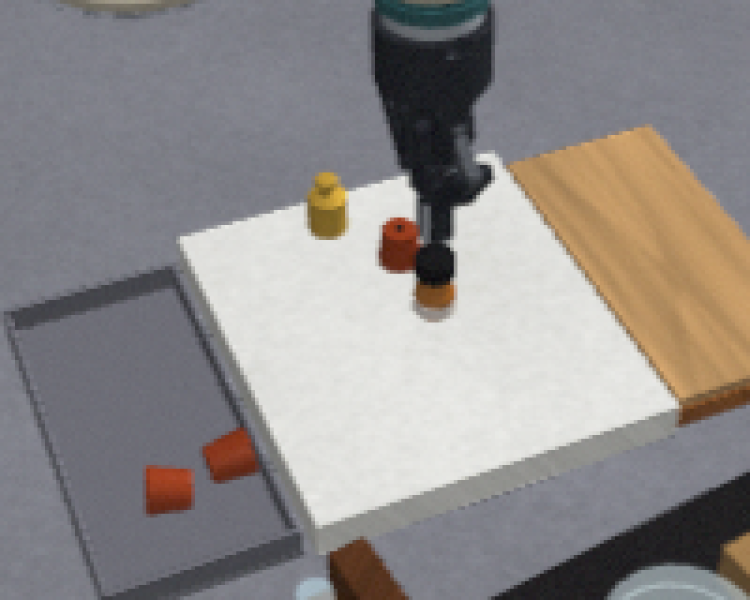

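Emit:
{"method": "play_rows", "body": {"series": [{"fingers":1,"dx":-2.5,"dy":-8,"dz":-2.5,"turn":0},{"fingers":1,"dx":-2.3,"dy":-12,"dz":-1.5,"turn":0},{"fingers":1,"dx":-2.3,"dy":-12,"dz":-0.8,"turn":0},{"fingers":1,"dx":-2,"dy":-12,"dz":-0.8,"turn":0},{"fingers":1,"dx":-2,"dy":-12,"dz":-0.8,"turn":0},{"fingers":1,"dx":-2,"dy":-12,"dz":-0.8,"turn":0},{"fingers":1,"dx":-2,"dy":-12,"dz":-0.8,"turn":0},{"fingers":1,"dx":-2,"dy":-12,"dz":-0.8,"turn":0}]}}

```text
clock: 11.57
position: [0.4972, -0.0963, 0.0539]
ee_rot: [0.007, 0.998, -0.05, 0.04]
contact_force: [-0.4, 0.5, 0.1]
width: 0.0004
```

```bash
python3 -c "from h import *;look('s11')"
```

```text
[ 0.4971877  -0.09628768  0.05392411] [ 0.00695632  0.99791874 -0.05017615  0.03990185] [-0.36244283  0.5005012   0.14458341]
board frame -0.05321886573334779 -0.057950281557935926
scene 114 z 0.05 bf -0.054 -0.084
scene 114 z 0.018 bf -0.087 -0.074
scene 130 z 0.05 bf 0.079 -0.149
scene 130 z 0.018 bf 0.052 -0.142
scene 132 z 0.05 bf 0.088 -0.19
scene 132 z 0.018 bf 0.062 -0.186
top 87 z 0.05 bf 0.055 -0.182
top 87 z 0.018 bf 0.06 -0.186
top 77 z 0.05 bf 0.046 -0.14
top 77 z 0.018 bf 0.051 -0.143
```

Emit:
{"method": "play_rows", "body": {"series": [{"fingers":1,"dx":-1.6,"dy":-10,"dz":-0.3,"turn":0},{"fingers":1,"dx":-1.6,"dy":-10,"dz":-0.3,"turn":0},{"fingers":1,"dx":-1.6,"dy":-10,"dz":-0.3,"turn":0},{"fingers":1,"dx":-1.2,"dy":-8,"dz":0,"turn":0},{"fingers":1,"dx":-1.2,"dy":-8,"dz":0,"turn":0},{"fingers":1,"dx":0,"dy":0,"dz":0,"turn":0},{"fingers":1,"dx":2,"dy":15,"dz":0,"turn":0},{"fingers":1,"dx":1,"dy":10,"dz":2,"turn":0},{"fingers":1,"dx":0,"dy":0,"dz":0,"turn":0}]}}

```text
clock: 12.42
position: [0.4928, -0.1221, 0.0555]
ee_rot: [0.007, 0.998, -0.052, 0.04]
contact_force: [-0.1, -0.4, -0.2]
width: -0.0001
```

```bash
python3 -c "from h import *;look('s12')"
```

```text
[ 0.49278116 -0.12205598  0.05549079] [ 0.00722961  0.99780333 -0.05193489  0.04048476] [-0.06880548 -0.37244222 -0.16721263]
board frame -0.05438803181077418 -0.08406531986531338
scene 110 z 0.05 bf -0.026 -0.149
scene 110 z 0.018 bf -0.057 -0.142
scene 133 z 0.05 bf 0.079 -0.149
scene 133 z 0.018 bf 0.052 -0.143
scene 133 z 0.05 bf 0.088 -0.19
scene 133 z 0.018 bf 0.062 -0.186
top 87 z 0.05 bf 0.055 -0.182
top 87 z 0.018 bf 0.06 -0.186
top 77 z 0.05 bf 0.046 -0.14
top 77 z 0.018 bf 0.051 -0.143
```

Fell in. Lift clear and wait a moment, then a last check.

Emit:
{"method": "play_rows", "body": {"series": [{"fingers":1,"dx":0,"dy":0,"dz":30,"turn":0},{"fingers":1,"dx":0,"dy":0,"dz":30,"turn":0},{"fingers":1,"dx":0,"dy":0,"dz":30,"turn":0},{"fingers":1,"dx":0,"dy":0,"dz":30,"turn":0},{"fingers":1,"dx":-25,"dy":-25,"dz":10,"turn":0},{"fingers":1,"dx":-25,"dy":-25,"dz":0,"turn":0},{"fingers":1,"dx":-25,"dy":-25,"dz":0,"turn":0},{"fingers":1,"dx":-25,"dy":-25,"dz":0,"turn":0},{"fingers":1,"dx":-25,"dy":-25,"dz":0,"turn":0},{"fingers":1,"dx":-15,"dy":-25,"dz":0,"turn":0},{"fingers":1,"dx":0,"dy":0,"dz":0,"turn":0},{"fingers":1,"dx":0,"dy":0,"dz":0,"turn":0}]}}

```text
clock: 13.52
position: [0.3467, -0.2793, 0.1936]
ee_rot: [0.012, 0.998, -0.046, 0.042]
contact_force: [-0.1, 0.5, -0.8]
width: -0.0
```

Run:
```python
from h import *
look('s13')
im=get_image('top')
for l,z in(('jar',.06),('weight',.058),('beaker',.045),('dish',.01),('spray',.06)):
    for m in masks_of(im,l):
        if m['p']>.3: print(l,round(m['p'],2),np.round(m['xy']),ray(im,m['xy'],z).round(3)[:2])
```

```text
[ 0.3466861  -0.27934885  0.19356546] [ 0.01227722  0.99798165 -0.04579818  0.0422424 ] [-0.14838395  0.45575745 -0.80444316]
board frame -0.17979204891975584 -0.25829093064080716
scene 113 z 0.05 bf -0.025 -0.149
scene 113 z 0.018 bf -0.057 -0.142
scene 134 z 0.05 bf 0.079 -0.149
scene 134 z 0.018 bf 0.052 -0.143
scene 135 z 0.05 bf 0.088 -0.191
scene 135 z 0.018 bf 0.062 -0.186
top 87 z 0.05 bf 0.055 -0.181
top 87 z 0.018 bf 0.06 -0.186
top 75 z 0.05 bf 0.046 -0.14
top 75 z 0.018 bf 0.051 -0.143
top 77 z 0.05 bf -0.06 -0.139
top 77 z 0.018 bf -0.058 -0.142
jar 0.42 [315. 221.] [ 0.556 -0.035]
weight 0.5 [319. 262.] [ 0.45  -0.044]
beaker 0.72 [503. 275.] [ 0.411 -0.521]
beaker 0.7 [133. 217.] [0.576 0.438]
dish 0.64 [129. 288.] [0.393 0.458]
spray 0.68 [133. 216.] [0.576 0.433]
```

View pics/s13.png

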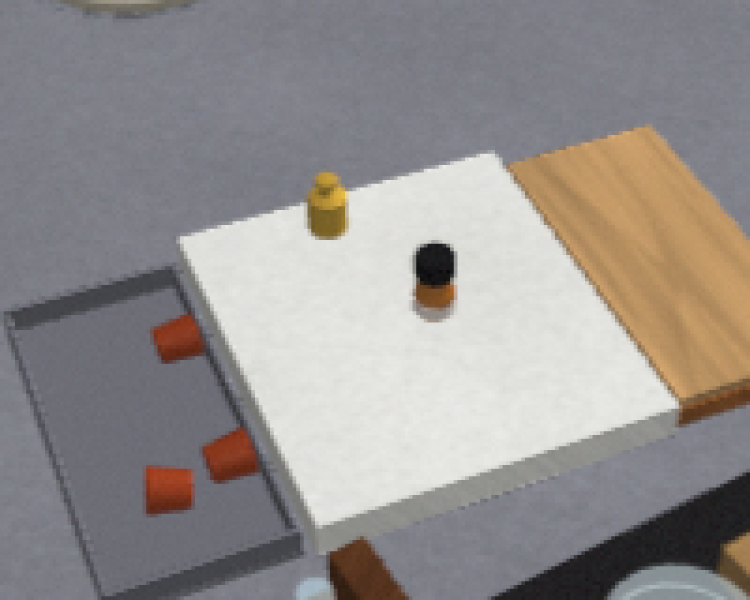

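All three stoppers lie in the tray: (178,338), (233,455) and (168,490) in the crop. The jar (435,280) and weight (327,207) are where they were.

```bash
python3 -c "from rig import *;print(sign_off())"
```

```text
the job is handed in; nothing more can be done
None
```

All three stoppers are in the tray and the job is handed in. I pushed each one off the board's −y edge in turn with closed fingers, then moved the arm clear. It took about 13.5 s of the 58 s allowed.

**Stoppers:** in the last check both cameras put them at rest at about y = −0.001, +0.042 and +0.043 m in the tray's frame. The limit is ±0.055 m, so the two near the board side have about 12 mm to spare. All three looked tipped over on the tray floor.

**Bystanders:** the jar and weight look unmoved in the scene camera. The networks' positions for all five bystanders are within about 1 cm of the first ones, which is within their scatter.

**Disagreements:**
- In the last top picture the network also reported the spray bottle as a second "beaker". I took this as a false label.
- During the first sweep the tool rose about 10 mm and drifted 6 mm sideways. I corrected both, but that stopper left the board roughly 20 mm to the side of its lane.
- The tool slowly tilted to about 0.08 rad by the end, with no visible effect.

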